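# Free the watch press and hold the crystal down

## Robot

A 7-joint arm with a two-finger parallel gripper is mounted at the origin on the work surface. World frame = base frame: x ahead of the robot, y to its left, z up, the work surface at z = 0. Lengths are in m, angles in rad, forces in N, time in s.
With the tool pointing down it reaches from about 0.4 to 0.85 m from the base axis. Payload 4.5 kg.
Tool frame: the origin (TCP) lies at the very end of the fingers, on their centre line; the grasp point (between the pads) lies 19 mm behind it; z points along the fingers, y is the direction in which the jaws open and shut (so a half turn about z gives the same grasp; the last joint's range is limited). The gripper opens to 85 mm and grips with 20 to 120 N. Pads are 22 mm wide; open, the fingers measure 114 mm over their backs; the gripper's body (76 mm by 85 mm) begins 54 mm behind the grasp point. The pads swing forward as they close: fully open they stand 13 mm farther back than shut.
Start: joints at [-1.222, 0.689, -0.195, 1.565, 0.157, 0.902, -0.215], TCP at [0.193, 0.594, 0.231] pointing down, gripper open.
Joint ranges: [-3.01, 3.01], [-0.46, 2.08], [-1.47, 1.51], [0.13, 2.56], [-1, 4.14], [0.04, 2.09], [-2.66, 2.66]. Speed limits (rad/s): [2.57, 2.57, 3.14, 3.14, 3.14, 3.14, 3.14].

## Interface

Orientations are given as a rotation vector (axis times angle).
In Python, from rig import sensors, camera, get_calibration, ticket gives the robot as it stands.
- The arm moves only by the shell command python3 -m crank 'ROWS'. ROWS is JSON, a list that holds one entry, the list of rows, each a list of 5 numbers: the finger opening in mm, from 0 to 85.4, then the shift along the world's x, y, z in units of 40 mm (1.0 is 40 mm), then the turn about the world's z in units of 6 degrees (1.0 is 6 degrees). In form: [[[jaw, x, y, z, spin], ...]]. A call has 1 to 12 rows; each row shifts and turns the commanded pose from where the row before left it; what a row does not reach is not made up. A row lasts 1/8 s, in which the tool goes at most 62.5 mm and 10.7 degrees, less where a joint would pass 70% of its speed; a pose out of reach is approached as far as the arm can. A call is refused whole if a number of a shift passes 1 or a number of a turn 1, either way. A call with a gripper value outside its range is refused whole. The fingers move at their own pace and stop on an object; the grip force is fixed at half the most. Time passes only in rows, so rows that do not move let the fingers close. It gives the time, the measured TCP pose, the force and the opening at its end, in the units of the state.
- sensors.get_state(): the state, without advancing time (a new reading comes with each control period).
- camera(name): name is "scene" or "top" or "wrist"; returns (picture, depth): 420x560x3 uint8, red, green, blue; 420x560 float32, m along the optical axis (not along the pixel's ray), 0 where there is no reading.
- get_calibration(name): a dict with "fx", "fy", "cx", "cy" (pixels), "dist" ([k1, k2, p1, p2, k3] as OpenCV has them; the pictures are not rectified), "T" (4x4, takes a point from camera to world coordinates); the wrist camera has in their place "tool_from_camera" (4x4, takes a point from camera to tool coordinates, whose origin is the TCP and whose axes are the flange's). Camera axes: x right, y up, looking along -z (the intrinsics and any distortion apply to the point x, -y, -z); pixel columns grow to the right and rows downward; lengths in m; the calibration is good to about 2 mm. A picture is of the moment at which its call begins: read the wrist's pose just before it. get_calibration takes no time and is no camera call.
- ticket.job_done(): hands the job in, once; it reports no verdict.
The state is a dict: "time": time; "joints": joint angles; "dq": joint speeds; "joint_torque": joint torques, N m; "tcp_pos": TCP position; "eef_rot": TCP orientation; "wrist_force": force on the tool from outside, world axes, zero at the start; "wrist_torque": the same for the moment, N m; "grip_width": opening from 0.0 (shut) to 1.0 (fully open).
Only numpy, scipy, OpenCV 4.12 (cv2) and the standard library are available. Lean on these libraries where they do the work, as an engineer would, in place of code of your own. Each camera call takes 0.05 s, during which the arm holds its last target.

## Task

The little blue bench press is going to hold a freshly glued watch crystal. Pull the orange transit clip straight out of the press by its tab (it is snapped in) and put it in the low red tray. Then, with the empty gripper, press the black knob down 12 mm, until its top is level with the top of the white gauge post beside it, and finish still holding it there; never push it more than 17 mm down, and leave the other things on the table alone.

Things in the scene. Friction and masses are not known exactly. Their poses are not given: they have to be found in the camera images.
- press: Blue press bolted to the table, foot 130 x 100 mm; origin on the plunger axis at table height. Its arm (54 mm wide, from 68 mm behind to 50 mm ahead of the axis, top at 105 mm) carries the plunger. +x is the way the clip pulls out. A white gauge post 12 x 18 mm with red tip stands on the arm 44 mm behind the axis, top at 136 mm: the height of the knob's top when 12 mm down.
- plunger (a joint): Travel of the black knob, m: 0 up at rest, positive down, stop at 0.018; 0.012 is wanted. Spring-returned: 2 N to start, 0.3 N more per mm; after 8 mm its rubber pad meets the watch, whose sprung nest adds 1 N plus 0.8 N per mm (10 N in all at 12 mm). The clip blocks it while in place.
- knob_top (a point): Centre of the top of the round black knob, 40 mm across and 22 mm high, top flat 24 mm across; 148 mm above the table at rest, moves down with the plunger.
- clip: Orange clip, 30 g, 98 mm long, 30 mm wide: its slick fork, 19 mm high, straddles the plunger shaft between arm and knob. Origin on the shaft axis at the clip's underside (105 mm above the table in place), x towards the tab, z up. Two spring balls hold it: 5 to 9 N along its +x frees it within 8 mm; it slides between guide rails and is clear to lift after 60 mm, not before.
- clip_tab (a point): Grip point on the clip's upright tab: the tab is 10 mm thick (local y), 32 mm long (local x), its underside level with the clip's and its top 46 mm above; this point is 68 mm from the clip's origin along x, mid-thickness, 30 mm above the clip's underside.
- clip_mid (a point): Middle of the clip, 35 mm from its origin along its x, 10 mm above its underside.
- tray: Low red tray fixed to the table, 190 mm (its x) by 150 mm (its y), 20 mm high, walls 6 mm, grey-lined inner floor 6 mm above the table; origin under its centre. Yaw varies.
- watch: Watch head without strap, 40 mm across, 11 mm thick, lying in the sprung nest of the press under the plunger, its underside 35 mm above the table; origin at its underside's centre. It stays there.
- loupe: Bystander: black eyepiece loupe, 28 mm across, 26 mm high.
- watch_b: Bystander: watch head with blue dial, 40 mm across, 11 mm thick.
- watch_c: Bystander: watch head with green dial, 40 mm across, 11 mm thick.
- jar: Bystander: small jar with blue cap, 52 mm across, 50 mm high.
- driver: Bystander: screwdriver lying down, 150 mm long.
- ring_box: Bystander: red ring box, 55 x 55 x 42 mm.
- mug: Bystander: white mug, 76 mm across, 85 mm high.
Not all that is in view belongs to the job. There is more than one size of the clip; the one meant has the size given above.

How it is judged:
By the outcome, as a careful person would: the job done as asked, in the order asked, and still so for the second after the job is handed in, while the arm keeps its last pose, push and grip.
It also fails if it takes over 64 s, if anything falls off the work surface, if the arm or the gripper's body presses on something with over 40 N, if the wrist force passes 120 N, or if a joint passes its speed limit or range.

## Working session

There is one attempt and no reset: what is moved stays moved. The work goes in short steps, Python scripts to look and compute and a shell command to move; the robot and the scene stay as the last step left them, time stands still between calls to the robot, and variables do not carry over. Pictures are saved under pics/ and viewed, and the job is handed in when it is done.

```bash
ls; mkdir -p pics
cat > h.py <<'E'
import numpy as np,cv2
from rig import sensors,camera,get_calibration,ticket
from scipy.spatial.transform import Rotation as R
def T_of(name,st=None):
    c=get_calibration(name)
    if name=='wrist':
        T=np.eye(4);T[:3,:3]=R.from_rotvec(st['eef_rot']).as_matrix();T[:3,3]=st['tcp_pos']
        return c,T@np.array(c['tool_from_camera'])
    return c,np.array(c['T'])
def grab(name):
    st=sensors.get_state();im,d=camera(name);c,T=T_of(name,st)
    np.savez('pics/%s.npz'%name,im=im,d=d,T=T)
    return im,d,c,T
def cloud(d,c,T):
    K=np.array([[c['fx'],0,c['cx']],[0,c['fy'],c['cy']],[0,0,1]])
    h,w=d.shape;u,v=np.meshgrid(np.arange(w),np.arange(h))
    p=cv2.undistortPoints(np.stack([u,v],-1).reshape(-1,1,2).astype(float),K,np.array(c['dist'],float)).reshape(h,w,2)
    P=np.stack([p[...,0]*d,-p[...,1]*d,-d],-1)
    return P@T[:3,:3].T+T[:3,3]
def ray(px,z,c,T):
    K=np.array([[c['fx'],0,c['cx']],[0,c['fy'],c['cy']],[0,0,1]])
    p=cv2.undistortPoints(np.array(px,float).reshape(-1,1,2),K,np.array(c['dist'],float)).reshape(-1,2)
    D=np.c_[p[:,0],-p[:,1],-np.ones(len(p))]@T[:3,:3].T
    return T[:3,3]+D*((z-T[2,3])/D[:,2:])
E
python3 - <<'E'
from h import *
s=sensors.get_state();print(s)
for n in('scene','top'):
    im,d,c,T=grab(n);cv2.imwrite(f'pics/{n}1.png',im[...,::-1]);print(n,T.round(3).tolist(),c['fx'],c['dist'])
E
```

```text
pics
{'time': 0.0, 'joints': array([-1.22220048,  0.69001711, -0.19455665,  1.56641394,  0.15727369,
        0.90248855, -0.21512884]), 'dq': array([-0.00037427,  0.0001459 , -0.00090433,  0.00140407,  0.00148818,
        0.00138397,  0.00170239]), 'joint_torque': array([-2.58575792e-04, -5.39624691e+01, -1.26667924e+00, -1.58546591e+01,
        9.09402792e-03,  9.47093591e-03, -1.37002405e-05]), 'tcp_pos': array([0.19332142, 0.59362527, 0.23044584]), 'eef_rot': array([-4.92282125e-01, -3.10256632e+00,  3.02115141e-03]), 'wrist_force': array([-1.03524864, -0.75576933,  0.22676702]), 'wrist_torque': array([-0.0162492 ,  0.02645486, -0.00571253]), 'grip_width': 1.0026159904478926}
scene [[-0.641, -0.405, 0.652, 1.178], [0.767, -0.318, 0.557, 0.437], [-0.018, 0.857, 0.515, 0.601], [0.0, 0.0, 0.0, 1.0]] 407.29623614650905 [-0.03334209  0.          0.          0.          0.        ]
top [[0.028, 0.993, -0.111, 0.432], [-1.0, 0.028, 0.004, -0.063], [0.007, 0.111, 0.994, 1.482], [0.0, 0.0, 0.0, 1.0]] 546.7191087905542 [-0.12704728  0.          0.          0.          0.        ]
```

View pics/scene1.png

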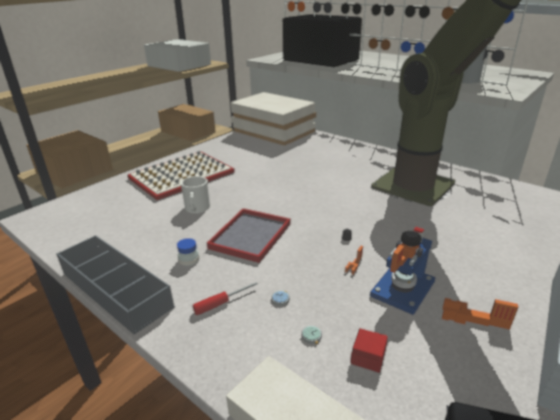

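View pics/top1.png

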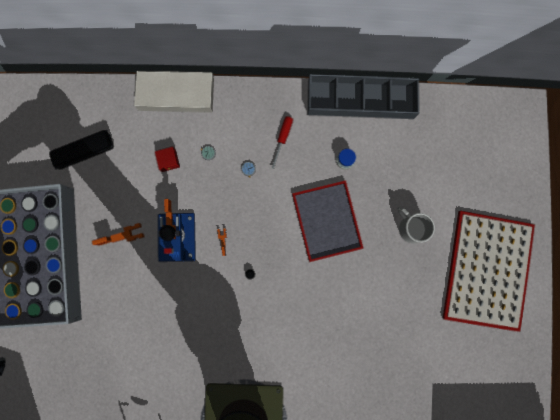

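Candidates for the clip: the orange one in the press (scene 405,255; top 168,215), the large one lying at top 118,235 (scene 480,313), and the small one lying at top 222,240 (scene 355,262). I'll go for the one in the press, after checking its size. The candidates for the red tray are the grey-lined one at top 327,220 and the bottle board at top 490,270, which is not a tray. I'm choosing the first.

```bash
cat > m1.py <<'E'
from h import *
for n in('scene','top'):
    z=np.load(f'pics/{n}.npz');im,d,T=z['im'],z['d'],z['T'];c=get_calibration(n)
    P=cloud(d,c,T)
    hsv=cv2.cvtColor(im,cv2.COLOR_RGB2HSV)
    for nm,lo,hi in(('orange',(5,150,90),(14,255,255)),('blue',(105,130,40),(122,255,255)),('red',(174,120,60),(180,255,255)),('red0',(0,150,60),(4,255,255))):
        m=cv2.inRange(hsv,lo,hi)
        k,l,s,ce=cv2.connectedComponentsWithStats(m)
        for i in range(1,k):
            if s[i,4]>40:
                q=P[(l==i)&(d>0)]
                if len(q)<5: continue
                lo5,hi5=np.percentile(q,[3,97],axis=0)
                r=cv2.minAreaRect((q[:,:2]*1000).astype(np.float32))
                print(n,nm,ce[i].round(),s[i,4],'min',lo5.round(3),'max',hi5.round(3),'rect',np.round(r[0]),np.round(r[1]),round(r[2]))
    if n=='top': x=im[140:290,80:350];f=(3,3)
    else: x=im[200:340,320:540];f=(3.5,3.5)
    cv2.imwrite(f'pics/{n}_crop.png',cv2.resize(x,None,fx=2.9 if n=='top' else 3.5,fy=2.9 if n=='top' else 3.5,interpolation=cv2.INTER_CUBIC)[...,::-1])
E
python3 m1.py
```

```text
scene orange [399. 249.] 48 min [0.55  0.197 0.147] max [0.579 0.206 0.152] rect [544. 199.] [71. 10.] 12
scene orange [506. 304.] 65 min [0.469 0.377 0.056] max [0.483 0.409 0.061] rect [477. 393.] [ 8. 35.] 17
scene orange [471. 317.] 342 min [0.481 0.304 0.005] max [0.523 0.38  0.022] rect [499. 341.] [22. 97.] 31
scene blue [419.  48.] 50 min [-0.74  -0.363  0.285] max [-0.727 -0.332  0.315] rect [-733. -348.] [15. 32.] 4
scene blue [186. 244.] 137 min [ 0.703 -0.27   0.047] max [ 0.736 -0.235  0.052] rect [ 719. -252.] [39. 37.] 76
scene blue [385. 286.] 189 min [0.483 0.154 0.013] max [0.551 0.188 0.016] rect [517. 165.] [85. 23.] 24
scene red0 [210. 300.] 96 min [ 0.767 -0.095  0.022] max [ 0.825 -0.076  0.026] rect [796. -86.] [ 9. 64.] 73
scene red0 [371. 343.] 550 min [0.68  0.21  0.039] max [0.725 0.257 0.043] rect [703. 232.] [48. 48.] 18
top orange [167. 209.] 85 min [0.536 0.192 0.114] max [0.576 0.205 0.153] rect [555. 200.] [45. 13.] 5
top orange [222. 236.] 66 min [0.478 0.064 0.004] max [0.515 0.083 0.018] rect [495.  73.] [40. 20.] 1
top orange [108. 239.] 182 min 
[... 438 characters left out ...]
 ] max [0.467 0.588 0.081] rect [454. 573.] [36. 35.] 47
top blue [ 53. 265.] 121 min [0.389 0.492 0.071] max [0.418 0.52  0.082] rect [404. 506.] [33. 31.] 65
top blue [ 12. 311.] 110 min [0.264 0.599 0.07 ] max [0.292 0.626 0.081] rect [277. 612.] [29. 32.] 70
top red0 [285. 130.] 203 min [ 0.758 -0.104  0.016] max [ 0.824 -0.075  0.03 ] rect [792. -89.] [22. 73.] 74
top red0 [166. 158.] 383 min [0.675 0.202 0.022] max [0.725 0.253 0.047] rect [701. 228.] [53. 51.] 15
top red0 [327. 218.] 444 min [ 0.443 -0.299  0.009] max [ 0.65  -0.12   0.025] rect [ 547. -210.] [190. 148.] 16
top red0 [483. 271.] 830 min [ 0.265 -0.78   0.011] max [ 0.577 -0.538  0.023] rect [ 422. -660.] [220. 300.] 81
```

View pics/scene_crop.png

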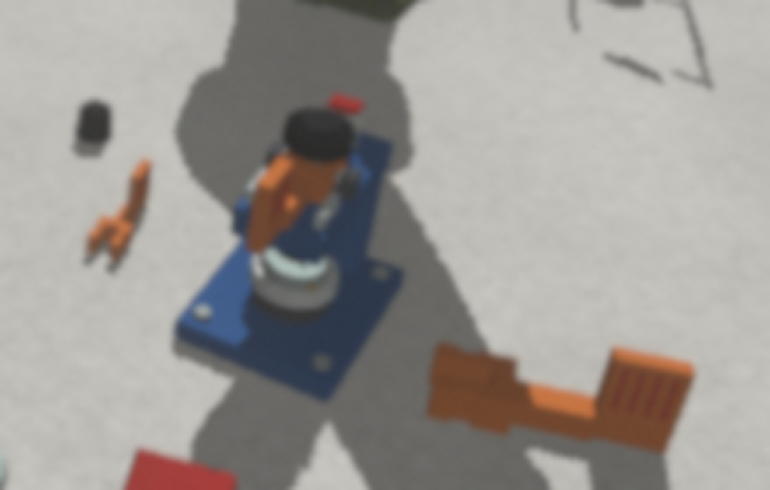

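View pics/top_crop.png

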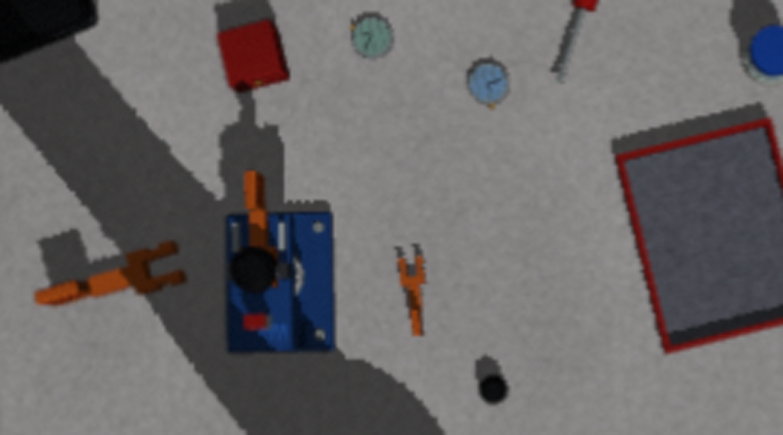

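The scene crop shows the clip in the press with its tab upright and pointing away from the gauge post. The large and small decoys lie flat on the table. Next I'll measure the press precisely.

Run:
```python
from h import *
z=np.load('pics/top.npz');im,d,T=z['im'],z['d'],z['T'];c=get_calibration('top');P=cloud(d,c,T)
print('knob',ray([[167.6,233]],.148,c,T).round(4),P[233,167].round(3))
print('tip',ray([[168,251]],.136,c,T).round(4),P[251,168].round(3))
hsv=cv2.cvtColor(im,cv2.COLOR_RGB2HSV)
# high points near press
m=(P[...,2]>.140)&(P[...,2]<.165)&(abs(P[...,0]-.52)<.1)&(abs(P[...,1]-.2)<.06)
q=P[m];v=im[m].max(1)
kn=m&(im.max(2)<50); print('knob cloud',P[kn].mean(0),kn.sum())
tb=m&(im[...,0]>100)&(hsv[...,1]>120)&(P[...,0]>.53)
r=cv2.minAreaRect((P[tb][:,:2]*1000).astype(np.float32));print('tab',r,P[tb][:,2].mean(),tb.sum())
b=cv2.inRange(hsv,(105,110,30),(125,255,255))>0
ft=b&(P[...,2]<.025)&(abs(P[...,0]-.5)<.1)&(abs(P[...,1]-.2)<.1)
r=cv2.minAreaRect((P[ft][:,:2]*1000).astype(np.float32));print('foot',r,P[ft][:,2].mean())
f=(abs(P[...,0]-.55)<.2)&(abs(P[...,1]+.21)<.15)&(P[...,2]>.012)&(P[...,2]<.028)
print('tray',cv2.minAreaRect((P[f][:,:2]*1000).astype(np.float32)))
```

```text
knob [[0.494  0.1927 0.148 ]] [0.494 0.194 0.148]
tip [[0.4503 0.192  0.136 ]] [0.45  0.192 0.135]
knob cloud [0.49500533 0.19576148 0.14601871] 200
tab ((562.70556640625, 201.1256561279297), (29.8409423828125, 8.952816009521484), 5.546302795410156) 0.14891502975676574 46
foot ((491.929931640625, 195.90768432617188), (127.01971435546875, 100.84878540039062), 1.9072352647781372) 0.014184045454955566
tray ((590.2298583984375, -182.76304626464844), (253.54237365722656, 308.603759765625), 87.71189880371094)
```

```bash
python3 -m crank '[[[85,0.5,-0.8,0.1,0.4],[85,0.7,-0.8,0.1,0.4],[85,0.8,-0.8,0.1,0.4],[85,0.8,-0.8,0.1,0.4],[85,0.8,-0.8,0.1,0.4],[85,0.8,-0.8,0.1,0.4],[85,0.8,-0.8,0.1,0.4],[85,0.8,-0.8,0.1,0.4],[85,0.8,-0.8,0,0.4],[85,0.8,-0.8,0,0.2],[85,0.6,-0.8,0,0],[85,0.6,-0.8,0,0]]]'
python3 - <<'E'
from h import *
s=sensors.get_state();print(s['tcp_pos'],R.from_rotvec(s['eef_rot']).as_matrix().round(3).tolist(),s['joints'].round(2))
im,d,c,T=grab('wrist');cv2.imwrite('pics/w1.png',im[...,::-1]);print(T.round(3).tolist())
E
```

```text
time: 1.6
tcp_pos: [0.546, 0.2089, 0.2629]
eef_rot: [0.13, -3.138, 0.0]
wrist_force: [-0.1, -0.1, -1.3]
grip_width: 0.995
[0.54604349 0.20890837 0.26287215] [[-0.997, -0.083, -0.001], [-0.083, 0.997, -0.0], [0.001, -0.0, -1.0]] [-0.23  0.61 -0.36  1.65  0.26  0.93  0.97]
[[-0.082, -0.944, -0.318, 0.464], [0.997, -0.078, -0.027, 0.202], [0.0, -0.319, 0.948, 0.405], [0.0, 0.0, 0.0, 1.0]]
```

View pics/w1.png

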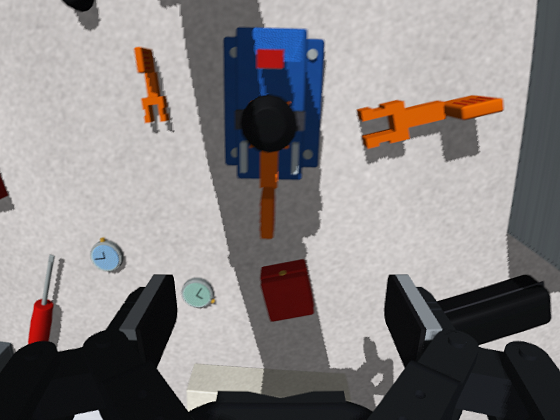

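The wrist view shows the clip in the press at (268,190), with the knob at (269,123) and the red tip at (270,58). The fingers come in at the bottom of the picture.

```bash
cat > m2.py <<'E'
from h import *
z=np.load('pics/wrist.npz');im,d,T=z['im'],z['d'],z['T'];c=get_calibration('wrist');P=cloud(d,c,T)
hsv=cv2.cvtColor(im,cv2.COLOR_RGB2HSV)
near=(abs(P[...,0]-.52)<.13)&(abs(P[...,1]-.2)<.06)
kn=near&(im.max(2)<60)&(P[...,2]>.144)&(P[...,2]<.152)&(abs(P[...,0]-.495)<.03)
print('knob top',P[kn].mean(0).round(4),cv2.minEnclosingCircle((P[kn][:,:2]*1000).astype(np.float32)),kn.sum())
og=(cv2.inRange(hsv,(4,130,60),(16,255,255))>0)&near
tb=og&(P[...,2]>.143)
r=cv2.minAreaRect((P[tb][:,:2]*1000).astype(np.float32));print('tab top',r,P[tb][:,2].mean(),tb.sum(),P[tb].mean(0))
rd=(cv2.inRange(hsv,(0,150,80),(3,255,255))>0)|(cv2.inRange(hsv,(175,150,80),(180,255,255))>0)
rd&=near&(P[...,2]>.13)&(P[...,2]<.14);print('tip',P[rd].mean(0),cv2.minAreaRect((P[rd][:,:2]*1000).astype(np.float32)))
b=(cv2.inRange(hsv,(105,110,30),(125,255,255))>0)&near
ft=b&(P[...,2]<.025)
print('foot',cv2.minAreaRect((P[ft][:,:2]*1000).astype(np.float32)))
ar=b&(P[...,2]>.1)&(P[...,2]<.11)
print('arm',cv2.minAreaRect((P[ar][:,:2]*1000).astype(np.float32)),P[ar][:,2].mean())
E
python3 m2.py
```

```text
knob top [0.494  0.1971 0.1467] ((494.57940673828125, 196.8282012939453), 19.405733108520508) 2044
tab top ((520.9537963867188, 201.77481079101562), (10.687074661254883, 113.85592651367188), 87.94979858398438) 0.16331256478094391 541 [0.55529225 0.20054252 0.16331256]
tip [0.45153773 0.19382657 0.13587333] ((451.6025085449219, 193.8545684814453), (11.16820240020752, 16.479684829711914), 4.287895202636719)
foot ((494.12945556640625, 195.18338012695312), (155.76829528808594, 100.57058715820312), 3.014869213104248)
arm ((485.9989013671875, 196.66302490234375), (117.20093536376953, 54.548072814941406), 3.0858500003814697) 0.10467160715378701
```

```bash
python3 -m crank '[[[85,0.4,-0.2,0,-0.3],[85,0,0,-0.5,0],[85,0,0,-0.8,0],[85,0,0,-0.8,0],[85,0,0,-0.5,0],[85,0,0,0,0],[85,0,0,0,0]]]'
python3 - <<'E'
from h import *
s=sensors.get_state();print(R.from_rotvec(s['eef_rot']).as_matrix().round(3).tolist())
im,d,c,T=grab('wrist');cv2.imwrite('pics/w2.png',im[...,::-1])
E
python3 m2.py
```

```text
time: 2.52
tcp_pos: [0.562, 0.2033, 0.16]
eef_rot: [-0.082, 3.139, 0.002]
wrist_force: [0.4, 0.1, 0.5]
grip_width: 0.992
[[-0.999, -0.052, 0.001], [-0.052, 0.999, 0.001], [-0.001, 0.001, -1.0]]
knob top [0.494  0.1972 0.1467] ((494.66424560546875, 197.1591339111328), 19.336740493774414) 5651
tab top ((528.839111328125, 202.620361328125), (12.92442512512207, 98.19898986816406), 87.22480010986328) 0.15461018407751184 1471 [0.55760677 0.20077584 0.15461018]
tip [0.45312237 0.19460806 0.13590104] ((498.6825866699219, 197.0003662109375), (100.2192153930664, 17.743820190429688), 2.927889823913574)
foot ((490.10076904296875, 196.83380126953125), (129.04766845703125, 103.75213623046875), 3.3411011695861816)
arm ((493.53277587890625, 196.95370483398438), (102.08102416992188, 54.584083557128906), 3.3203790187835693) 0.10464885037685819
```

View pics/w2.png

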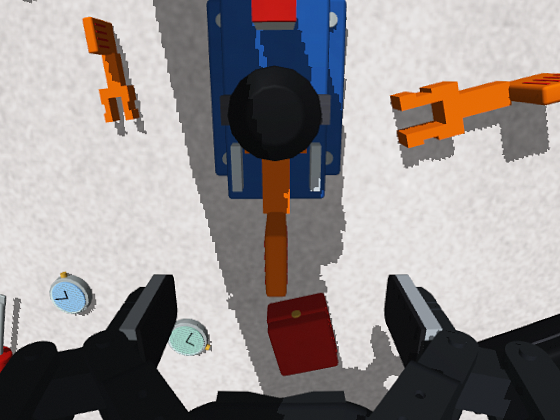

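The tab at (276,260) lies between the open fingers, about 2.5 mm off their centre. I'll correct for that, descend and close.

```bash
python3 -m crank '[[[85,0.03,-0.06,0,0],[85,0,0,-0.6,0],[85,0,0,-0.5,0],[85,0,0,0,0],[30,0,0,0,0],[0,0,0,0,0],[0,0,0,0,0],[0,0,0,0,0],[0,0,0,0,0],[0,0,0,0,0]]]'
```

```text
time: 3.82
tcp_pos: [0.5629, 0.2002, 0.1157]
eef_rot: [-0.081, 3.14, 0.001]
wrist_force: [-0.6, 0.4, 2.6]
grip_width: 0.106
```

Run:
```python
from h import *
s=sensors.get_state();print(s['grip_width'],s['tcp_pos'],s['wrist_force'])
im,d,c,T=grab('wrist');cv2.imwrite('pics/w3.png',im[...,::-1])
```

```text
0.10572508299796321 [0.56293535 0.20021794 0.11569818] [-0.55429356  0.35653404  2.60198257]
```

View pics/w3.png

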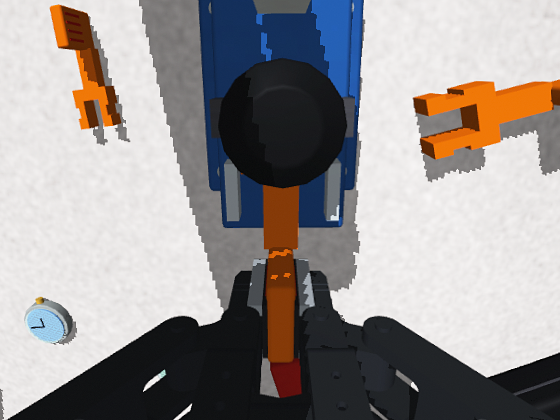

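```bash
python3 -m crank '[[[0,0.1,0.006,0,0],[0,0.1,0.006,0,0],[0,0.1,0.006,0,0],[0,0.15,0.008,0,0],[0,0.2,0.011,0,0],[0,0.2,0.011,0,0]]]'
```

```text
time: 4.62
tcp_pos: [0.5966, 0.2018, 0.1155]
eef_rot: [0.081, -3.14, 0.0]
wrist_force: [-1.8, 0.1, 5.5]
grip_width: 0.106
```

```bash
python3 -m crank '[[[0,0.25,0.014,0,0],[0,0.25,0.014,0,0],[0,0.25,0.014,0,0],[0,0.25,0.014,0,0],[0,0.2,0.011,0,0],[0,0,0,0,0]]]'
python3 - <<'E'
from h import *
im,d,c,T=grab('wrist');cv2.imwrite('pics/w4.png',im[...,::-1])
E
```

```text
time: 5.38
tcp_pos: [0.6454, 0.2043, 0.1149]
eef_rot: [-0.08, 3.14, 0.0]
wrist_force: [-0.5, -0.0, 0.1]
grip_width: 0.109
```

View pics/w4.png

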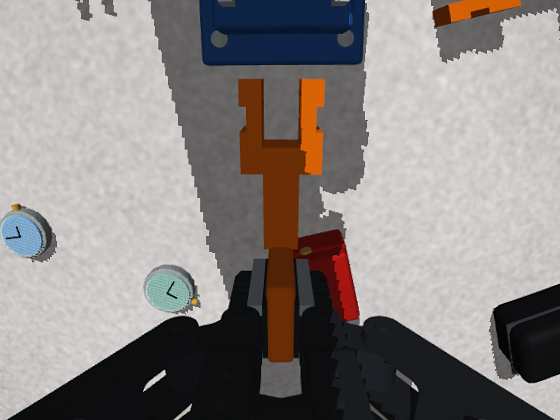

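The clip is out cleanly in the jaws, with the fork at (281,120) clear of the press. I'll lift it and carry it to the tray at (0.547,-0.210), checking the tray on the way.

```bash
python3 -m crank '[[[0,0,0,0.8,0],[0,0,0,0.7,0],[0,0,-0.7,0,0.2],[0,-0.1,-0.9,0,0.2],[0,-0.2,-0.9,0,0.2],[0,-0.2,-0.9,0,0.2],[0,-0.2,-0.9,0,0.2],[0,-0.2,-0.9,0,0.2],[0,-0.2,-0.9,0,0.2],[0,-0.2,-0.9,0,0.2],[0,-0.2,-0.9,0,0.2],[0,0,0,0,0]]]'
python3 - <<'E'
from h import *
im,d,c,T=grab('wrist');cv2.imwrite('pics/w5.png',im[...,::-1])
for n in ('wrist','top'):
    if n=='top': im,d,c,T=grab('top');cv2.imwrite('pics/top2.png',im[...,::-1])
    P=cloud(d,c,T);hsv=cv2.cvtColor(im,cv2.COLOR_RGB2HSV)
    m=(hsv[...,1]>120)&((hsv[...,0]<4)|(hsv[...,0]>174))&(P[...,2]>.016)&(P[...,2]<.024)&(abs(P[...,0]-.55)<.15)&(abs(P[...,1]+.21)<.12)
    print(n,m.sum(),cv2.minAreaRect((P[m][:,:2]*1000).astype(np.float32)))
E
```

```text
time: 6.92
tcp_pos: [0.5831, -0.1162, 0.175]
eef_rot: [0.366, -3.118, 0.004]
wrist_force: [0.2, -0.0, -0.0]
grip_width: 0.11
wrist 4225 ((549.0545654296875, -209.15621948242188), (183.3654327392578, 150.57923889160156), 15.67259693145752)
top 146 ((567.1659545898438, -275.89190673828125), (189.02085876464844, 33.43666458129883), 22.937725067138672)
```

View pics/w5.png

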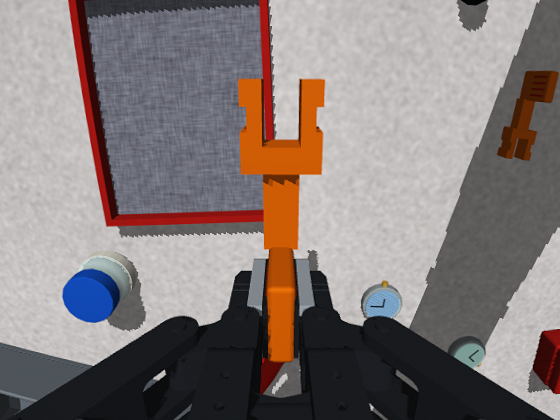

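The fork at (281,125) is level and still held. The tray fits at (0.548,-0.210), about 15° yaw. I'll move over its centre and lower.

```bash
python3 -m crank '[[[0,-0.1,-0.7,0,0.2],[0,0,-0.8,0,0],[0,0,-0.65,0,0],[0,0,0,-0.9,0],[0,0,0,-0.9,0],[0,0,0,-0.9,0],[0,0,0,-0.6,0],[0,0,0,-0.3,0],[0,0,0,-0.2,0],[0,0,0,0,0]]]'
```

```text
time: 8.28
tcp_pos: [0.581, -0.1971, 0.0235]
eef_rot: [-0.41, 3.114, 0.0]
wrist_force: [0.8, -0.6, -1.1]
grip_width: 0.111
```

```bash
python3 -m crank '[[[0,0,-0.1,-0.08,0],[0,0,0,-0.08,0],[0,0,0,0,0]]]'
```

```text
time: 8.65
tcp_pos: [0.5806, -0.2017, 0.0169]
eef_rot: [0.409, -3.115, -0.0]
wrist_force: [0.3, -0.3, -0.6]
grip_width: 0.11
```

```bash
python3 -m crank '[[[20,0,0,0,0],[40,0,0,0,0],[40,0,0,0,0],[40,0,0,0,0],[40,0,0,0.5,0],[40,0,0,0.9,0],[40,0,0,0.9,0],[40,0,0,0.9,0],[40,0,0,0.6,0],[40,0,0,0,0]]]'
python3 - <<'E'
from h import *
im,d,c,T=grab('wrist');cv2.imwrite('pics/w6.png',im[...,::-1])
E
```

```text
time: 9.9
tcp_pos: [0.5823, -0.2017, 0.1722]
eef_rot: [-0.408, 3.11, -0.003]
wrist_force: [0.5, -0.6, -1.0]
grip_width: 0.468
```

View pics/w6.png

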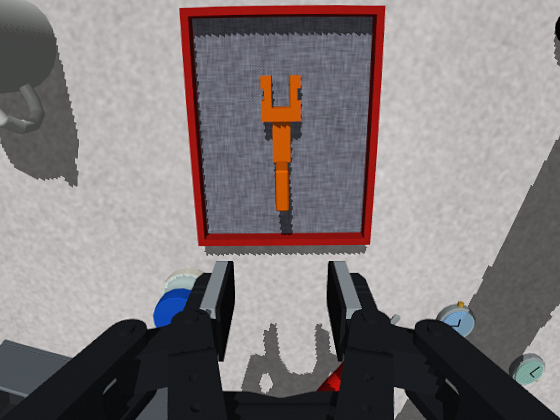

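The clip lies upright on the tray floor at (282,145), well inside the walls and let go. Now I'll shut the gripper and move above the knob.

```bash
python3 -m crank '[[[0,0,0.5,0.4,-0.2],[0,-0.2,0.9,0.4,-0.2],[0,-0.2,0.9,0,-0.2],[0,-0.2,0.9,0,-0.2],[0,-0.2,0.9,0,-0.2],[0,-0.2,0.9,0,-0.2],[0,-0.2,0.9,0,-0.2],[0,-0.2,0.9,0,-0.2],[0,-0.3,0.9,0,-0.2],[0,-0.3,0.9,0,-0.1],[0,-0.2,0.9,0,0],[0,0,0.3,0,0]]]'
python3 -m crank '[[[0,0,0,0,0]]]'
python3 - <<'E'
from h import *
im,d,c,T=grab('wrist');cv2.imwrite('pics/w7.png',im[...,::-1])
E
python3 m2.py
```

```text
time: 11.45
tcp_pos: [0.4912, 0.193, 0.2004]
eef_rot: [0.105, -3.138, -0.001]
wrist_force: [1.0, 0.2, 0.5]
grip_width: 0.0
time: 11.58
tcp_pos: [0.4926, 0.1904, 0.2004]
eef_rot: [0.099, -3.139, 0.001]
wrist_force: [-0.1, -0.3, -0.4]
grip_width: -0.005
knob top [0.4931 0.197  0.1467] ((493.85882568359375, 196.92416381835938), 19.12594985961914) 2706
tab top ((410.4163513183594, 184.97137451171875), (0.0, 0.0), 0.0) 0.3428205271744994 26 [0.41041636 0.18497137 0.34282053]
tip [0.45054311 0.19440008 0.13591286] ((450.67413330078125, 194.67172241210938), (12.495757102966309, 18.05516815185547), 3.639420747756958)
foot ((488.86370849609375, 197.6566162109375), (128.88377380371094, 101.92816162109375), 2.866316318511963)
arm ((485.5373840332031, 196.75747680664062), (117.6532211303711, 54.285640716552734), 3.330293655395508) 0.10462524619534447
```

View pics/w7.png

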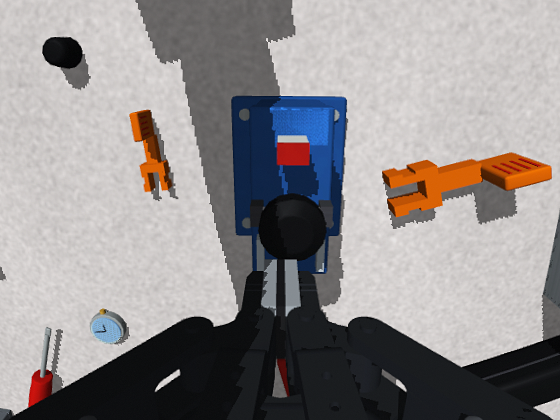

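The knob at (292,227) is free and the gripper is shut. I'll centre with +0.05 and +0.165 and descend to just above it.

```bash
python3 -m crank '[[[0,0.04,0.165,0,0],[0,0,0,-0.4,0],[0,0,0,-0.5,0],[0,0,0,-0.2,0],[0,0,0,0,0],[0,0,0,0,0]]]'
```

```text
time: 12.38
tcp_pos: [0.4948, 0.1972, 0.1575]
eef_rot: [-0.097, 3.139, 0.001]
wrist_force: [-0.2, 0.2, -0.2]
grip_width: 0.002
```

```bash
python3 -m crank '[[[0,0,0,-0.15,0],[0,0,0,-0.1,0],[0,0,0,0,0]]]'; python3 -m crank '[[[0,0,0,-0.1,0],[0,0,0,0,0],[0,0,0,0,0]]]';python3 -m crank '[[[0,0,0,-0.05,0],[0,0,0,0,0],[0,0,0,0,0]]]'
```

```text
time: 12.75
tcp_pos: [0.4944, 0.1971, 0.1469]
eef_rot: [-0.098, 3.14, 0.0]
wrist_force: [0.6, 0.7, 3.2]
grip_width: -0.0
time: 13.12
tcp_pos: [0.4944, 0.1971, 0.143]
eef_rot: [-0.098, 3.14, 0.0]
wrist_force: [-0.1, -0.7, 3.3]
grip_width: -0.003
time: 13.5
tcp_pos: [0.4944, 0.1971, 0.141]
eef_rot: [-0.098, 3.14, 0.0]
wrist_force: [-0.0, -0.8, 3.5]
grip_width: 0.0
```

```bash
python3 -m crank '[[[0,0,0,-0.05,0],[0,0,0,0,0],[0,0,0,0,0]]]'; python3 -m crank '[[[0,0,0,-0.05,0],[0,0,0,0,0],[0,0,0,0,0]]]';python3 -m crank '[[[0,0,0,-0.025,0],[0,0,0,0,0],[0,0,0,0,0]]]'
python3 - <<'E'
from h import *
f=[]
for i in range(4):
    im,d,c,T=grab('scene'); f.append(sensors.get_state()['wrist_force'][2])
print(f)
cv2.imwrite('pics/s2.png',cv2.resize(im[200:320,340:480],None,fx=5,fy=5,interpolation=cv2.INTER_CUBIC)[...,::-1])
im,d,c,T=grab('wrist');cv2.imwrite('pics/w8.png',im[...,::-1])
P=cloud(d,c,T)
near=np.hypot(P[...,0]-.4945,P[...,1]-.197)<.021
kn=near&(im.max(2)<60)&(P[...,2]>.125)&(P[...,2]<.15)
print(kn.sum(),np.percentile(P[kn][:,2],[5,25,50,75,95]).round(4))
q=P[kn];r=np.hypot(q[:,0]-.4945,q[:,1]-.197);print('flat',[(round(a,3),np.median(q[(r>=a)&(r<a+.003),2]).round(4),((r>=a)&(r<a+.003)).sum()) for a in np.arange(0,.021,.003)])
print(sensors.get_state()['tcp_pos'])
E
```

```text
time: 13.88
tcp_pos: [0.4944, 0.1972, 0.1391]
eef_rot: [-0.098, 3.14, 0.0]
wrist_force: [-0.9, -0.5, 6.3]
grip_width: -0.0
time: 14.25
tcp_pos: [0.4945, 0.1972, 0.1373]
eef_rot: [-0.098, 3.14, 0.0]
wrist_force: [-1.3, 0.2, 8.2]
grip_width: -0.001
time: 14.62
tcp_pos: [0.4945, 0.1972, 0.1365]
eef_rot: [-0.098, 3.139, 0.0]
wrist_force: [-1.0, -0.9, 10.4]
grip_width: -0.002
[np.float64(9.459370675815991), np.float64(9.101954833979832), np.float64(10.150663515725473), np.float64(9.201064946665724)]
3389 [0.1277 0.1317 0.1333 0.1353 0.1466]
flat [(np.float64(0.0), np.float64(nan), np.int64(0)), (np.float64(0.003), np.float64(nan), np.int64(0)), (np.float64(0.006), np.float64(0.1362), np.int64(9)), (np.float64(0.009), np.float64(0.1366), np.int64(530)), (np.float64(0.012), np.float64(0.1351), np.int64(836)), (np.float64(0.015), np.float64(0.133), np.int64(965)), (np.float64(0.018), np.float64(0.131), np.int64(1049))]
[0.49446099 0.19716428 0.13645997]
  return _methods._mean(a, axis=axis, dtype=dtype,
  ret = ret.dtype.type(ret / rcount)
```

View pics/s2.png

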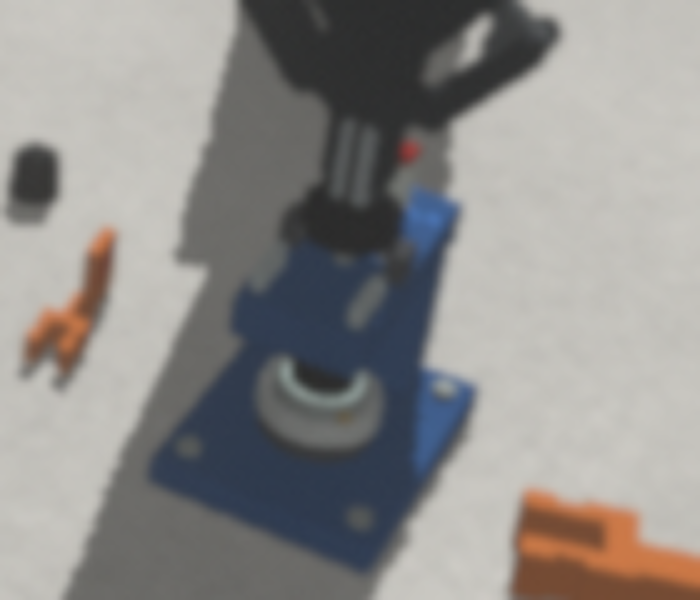

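View pics/w8.png

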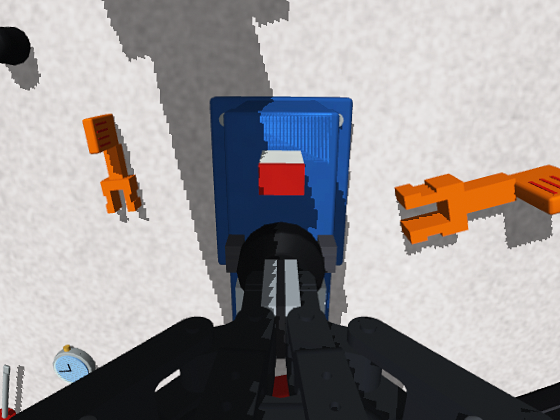

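Fingers, force and depth all put the travel at about 11.5 mm. I'll go another 0.5 mm and recheck.

```bash
python3 -m crank '[[[0,0,0,-0.012,0],[0,0,0,0,0],[0,0,0,0,0],[0,0,0,0,0]]]'
python3 - <<'E'
from h import *
im,d,c,T=grab('wrist');P=cloud(d,c,T);hsv=cv2.cvtColor(im,cv2.COLOR_RGB2HSV)
r=np.hypot(P[...,0]-.4945,P[...,1]-.197)
k=(r>.0085)&(r<.0115)&(im.max(2)<60)&(P[...,2]>.125)&(P[...,2]<.15)
t=(P[...,2]>.132)&(P[...,2]<.139)&(np.hypot(P[...,0]-.451,P[...,1]-.1945)<.007)
print('knob',np.median(P[k][:,2]),k.sum(),'post',np.median(P[t][:,2]),t.sum())
f=[]
for i in range(6): camera('top');s=sensors.get_state();f.append(s['wrist_force'][2])
print(np.mean(f),s['tcp_pos'])
im,d,c,T=grab('top');cv2.imwrite('pics/top3.png',im[...,::-1])
E
```

```text
time: 15.38
tcp_pos: [0.4945, 0.1972, 0.136]
eef_rot: [-0.098, 3.139, 0.0]
wrist_force: [-0.8, -1.1, 9.7]
grip_width: 0.001
knob 0.1362781696044054 428 post 0.13588545253989354 917
9.97390803620353 [0.4944353  0.19717727 0.13603458]
```

View pics/top3.png

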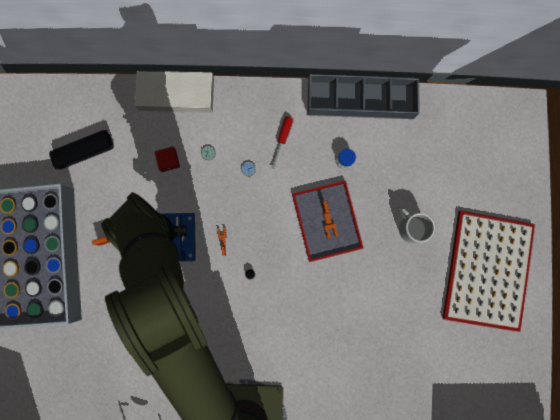

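The clip is in the tray at (328,215), the bystanders have not moved, and the knob is level with the post to within about 0.4 mm. I'm handing in.

```bash
python3 -c "
from rig import ticket;print(ticket.job_done())"
```

```text
the job is handed in; nothing more can be done
None
```

I pulled the clip straight out of the press by its tab, about 82 mm before lifting. It now stands upright near the middle of the red tray, well inside the walls. With the gripper empty and shut, I pressed the knob down in small steps and handed the job in while still holding it there, about 16 s in.

**Last checks:**
- **Travel:** the fingertips are at z = 0.1360 m, which is 12.0 mm down, and no reading showed it pushed further.
- **Force:** the mean push is 9.97 N, against about 10 N expected at 12 mm.
- **Level:** by wrist-camera depth, the knob top is at 136.3 mm and the gauge post at 135.9 mm. They differ by 0.4 mm, within the 2 mm calibration.
- **Other objects:** in the last top picture, the ones in view had not moved. The arm hid part of the large spare clip there, but the wrist view just before showed it in place.

No check failed.

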